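Slide a culture dish through the gap into the viewing station

TASK

Push the covered culture dish that lies in the open before the viewing station across the worktop with the fingertips, through the narrow gap between the two fixed metal guide blocks, until it lies flat against the stop bar straight behind the gap, ready for viewing. Do not lift the dish or take it round the blocks, and leave the other things standing where they are.

Things in the scene. Friction and masses are not known exactly. Their poses are not given: they have to be found in the camera images.
- dish_center (a point): centre, half-way up, of the covered culture dish (flat round Petri dish, 35 g), which lies loose on the worktop, out in the open before the gap (a like dish far off at the left end of the worktop has no part in this). It looks 61 mm across and 13 mm high; what fingers and blocks touch is a disc 58 mm across and 11 mm high. Its yaw means nothing.
- gap (a point): middle of the gap between the two fixed guide blocks of the viewing station, 5.5 mm above the worktop. Its +x axis is the way the dish goes in (from the open side towards the stop bar), z is up. The blocks are bare metal with round ends (radius 15 mm), 55 mm long along x (27.5 mm before to 27.5 mm past this point), 30 mm wide and 24 mm high; their inner faces stand 63 mm apart, 31.5 mm either side of this point. They are screwed down and do not move.
- seat (a point): where the dish centre shall end: 62.5 mm past the gap's middle along +x, 5.5 mm above the worktop, same axes as the gap. A fixed straight metal stop bar, 120 mm long across x, 12 mm thick, 20 mm high, has its near face 30.5 mm past this point along +x. A thin dark mat (168x150 mm) lies under blocks and bar, level with the worktop for the dish; the dish slides on it freely.
- tape: bystander to leave alone: flat ring-shaped roll of tape, 96 mm across, 25 mm high; loose. Origin at the centre of its underside.
- timer: bystander to leave alone: small white digital timer lying flat, 62x66x18 mm; loose. Origin at the centre of its underside.
- carton: bystander to leave alone: small upright carton, 41x56x50 mm; loose. Origin at the centre of its underside.
- jar: bystander to leave alone: squat screw-lid jar, 56 mm across, 62 mm high; loose. Origin at the centre of its underside.
- vial: bystander to leave alone: white screw-cap vial, 44 mm across, 75 mm high; loose. Origin at the centre of its underside.
- gel: bystander to leave alone: squeeze tube lying flat, 38x136x26 mm; loose. Origin at the centre of its underside.
There are look-alikes about, which are no part of the job. What is shaped like the part that bears dish_center but yellow is not meant.

How it is judged (in metres and radians):
On the way:
1. the dish is in the gap between the two guide blocks, flat on the surface (x of dish_center in the frame of gap between -0.02 and 0.02 m and y of dish_center in the frame of gap between -0.008 and 0.008 m and height (world z) of dish_center below 0.012 m), for 0.05 s.
At the end, for the whole second after the job is handed in: the dish lies flat and still behind the gap, its centre no more than 8 mm short of the seat along the way in (so at most about 9 mm of space to the stop bar) and within 15 mm sideways of the middle line (x of dish_center in the frame of seat between -0.008 and 0.006 m and y of dish_center in the frame of seat between -0.015 and 0.015 m and height (world z) of dish_center below 0.01 m and angle between dish_center's own z axis and vertical below 0.1 rad and linear speed of dish below 0.01 m/s); the robot touches nothing.
It fails at once if the dish is lifted more than 10 mm (height (world z) of dish_center above 0.0155 m).
It fails at once if the dish is tipped by more than 20 degrees (angle between dish_center's own z axis and vertical above 0.35 rad).
It fails at once if one of the bystanders is shifted by more than 20 mm (distance of any of tape, timer, carton, jar, vial, gel from where it was at the start of the episode above 0.02 m).
It also fails if it takes over 48 s, if anything falls off the work surface, if the arm or the gripper's body presses on something with over 40 N, if the wrist force passes 120 N, or if a joint passes its speed limit or range.

ROBOT

A 6-joint arm with a two-finger parallel gripper is mounted at the origin on a cart in front of the work surface, level with it; the furniture and walls round the work are solid. World frame = base frame: x ahead of the robot, y to its left, z up, the work surface at z = 0. Lengths are in mm, angles in rad, forces in N, time in s.
With the tool pointing down it reaches from about 325 to 775 mm from the base axis. Payload 9.3 kg.
Tool frame: the origin (TCP) lies midway between the tips of the shut fingers; the grasp point (between the pads) lies r.grip_depth behind it (r.grip_depth is the distance from the TCP to the grasp point, in mm); z points along the fingers, y is the direction in which the jaws open and shut (so a half turn about z gives the same grasp; the last joint's range is limited). The gripper opens to 85 mm and grips with 20 to 120 N. Pads are 22 mm wide; open, the fingers measure 114 mm over their backs; the gripper's body (76 mm by 85 mm) begins 54 mm behind the grasp point. The pads swing forward as they close: fully open they stand 13 mm farther back than shut.
Start: joints at [1.07, 0.259, 0.021, 1.334, 0, 1.418], TCP at [187.458, 517.065, 231.279] pointing down, gripper open.
Joint ranges: [-3.04, 3.04], [-0.91, 1.82], [-1.04, 1.36], [-1.92, 1.95], [-1.52, 1.45], [-3.14, 3.14]. Speed limits (rad/s): [2.22, 2.22, 2.79, 3.14, 3.14, 3.14].

INTERFACE

Orientations are given as a rotation vector (axis times angle).
In Python, from station import telemetry, camera, job, r gives the robot as it stands. The module is installed in compiled form; this text tells all that it offers.
- The arm moves only by the tool carry_out, never from a script. Its argument "targets" is a list of rows, each a list of 7 numbers: the shift along the tool's x, y, z each as a share of 30 cm, from -1 to 1, then the turn, a rotation vector about the tool's x, y, z each as a share of 360 degrees, from -1 to 1, then the opening, from 0 (shut) to 1 (fully open). A call has 1 to 5 rows; each row is the pose to reach, as a shift and turn from the pose commanded when the call began, along the tool's axes at that moment, turning the shorter way round; what a row does not reach only later rows make up. A row lasts 1/12 s, in which the tool goes at most 41.7 mm and 7.16 degrees, less where a joint would pass 70% of its speed; a pose out of reach is approached as far as the arm can. A call with a number of a shift or a turn outside -1 to 1 is refused whole. A call with a gripper value outside its range is refused whole. The fingers move at their own pace and stop on an object; "newtons" is the grip in N (left out, the last holds). Time passes only in rows, so rows that repeat a pose let the fingers close. It gives the time, the measured TCP pose, the force and the opening at its end, in the units of the state.
- telemetry.observe(): the state, without advancing time (a new reading comes with each control period).
- camera(name): name is "scene" or "top"; returns a dict with "pixels" (420x560x3 uint8, blue, green, red), "range_z" (420x560 float32, mm along the optical axis (not along the pixel's ray), 0 where there is no reading), "fx", "fy", "cx", "cy" (pixels), "xyz" and "rotation" of the camera in the world. Camera axes: x right, y down, z forward; pixel columns grow to the right and rows downward; lengths in mm; the calibration is good to about 2 mm. A picture is of the moment at which its call begins.
- job.close_job(): hands the job in, once; it reports no verdict.
The state is a dict: "clock": time; "joint_positions": joint angles; "qd": joint speeds; "tau": joint torques, N m; "position": TCP position; "ee_rot": TCP orientation; "wrist_force": force on the tool from outside, world axes, zero at the start; "moment": the same for the moment, N m; "finger_gap": finger opening in mm.
Only numpy, scipy, OpenCV 4.12 (cv2) and the standard library are available. Lean on these libraries where they do the work, as an engineer would, in place of code of your own. Each camera call takes 0.05 s, during which the arm holds its last target. There are 200 camera calls.

## Working session

There is one attempt and no reset: what is moved stays moved. The work goes in short steps, Python scripts to look and compute and a tool call to move; the robot and the scene stay as the last step left them, time stands still between calls to the robot, and variables do not carry over. Pictures are saved under pics/ and viewed, about 8 in all and at most 12, crops included, and the job is handed in when it is done.

Besides the shell and the picture viewer there is one more tool, called after "Call:" as a command line: name --pt "numbers of a row" for each row, then --argument value for the rest. carry_out: Moves the arm, as the interface text tells. Its arguments: {"type":"object","properties":{"targets":{"type":"array"},"newtons":{"type":"number"}},"required":["targets"]}

```bash
mkdir -p pics; cat > h.py <<'E'
import numpy as np, cv2
from station import telemetry, camera, job, r
def shot(n,f):
    c=camera(n); cv2.imwrite(f'pics/{f}.png',c['pixels']); np.save(f'pics/{f}.npy',c,allow_pickle=True); return c
def Rm(c):
    R=np.array(c['rotation'],float)
    return R if R.shape==(3,3) else cv2.Rodrigues(R)[0]
def ray(c,u,v,z):
    d=Rm(c)@np.array([(u-c['cx'])/c['fx'],(v-c['cy'])/c['fy'],1]); p=np.array(c['xyz'],float)
    return p+d*(z-p[2])/d[2]
def pt(c,u,v):
    Z=c['range_z'][int(v),int(u)]; return np.array(c['xyz'])+Rm(c)@np.array([(u-c['cx'])/c['fx']*Z,(v-c['cy'])/c['fy']*Z,Z])
E
python3 - <<'E'
from h import *
a=shot('scene','s0');b=shot('top','t0')
for c in(a,b):print(c['xyz'],c['rotation'],c['fx'],c['cx'],c['cy'])
print(telemetry.observe(),r.grip_depth)
E
```

```text
[-244.32037296 -604.89840749  616.53506491] [-1.93833622  0.99594634 -0.54801963] 389.5541098922652 278.63050526950826 206.7351534704609
[ 380.85488237  -56.19482929 1099.58522761] [-2.14887008  2.15159108 -0.15841468] 421.85396884436136 276.13679911219435 210.11474535965795
{'clock': 0.1, 'joint_positions': array([1.07040815e+00, 2.59122379e-01, 2.08714382e-02, 1.33370708e+00,
       2.95471519e-05, 1.41816294e+00]), 'qd': array([ 4.41719789e-04, -1.02348642e-03,  8.39864631e-04, -4.05543561e-04,
       -7.37981252e-05, -1.20008314e-03]), 'tau': array([ 3.70651207e-03, -5.56693196e+01,  3.45070660e+01,  1.15681125e-02,
       -1.94023924e-04,  3.54123335e-05]), 'position': array([187.33082493, 516.86033024, 230.74726686]), 'ee_rot': array([-5.43434243e-01, -3.09382674e+00,  1.71327120e-03]), 'wrist_force': array([-0.42215415, -0.22808414, -1.32583837]), 'moment': array([ 0.03638839, -0.00920057,  0.00967071]), 'finger_gap': 84.84965061225023} 18.700000000000003
```

View pics/t0.png

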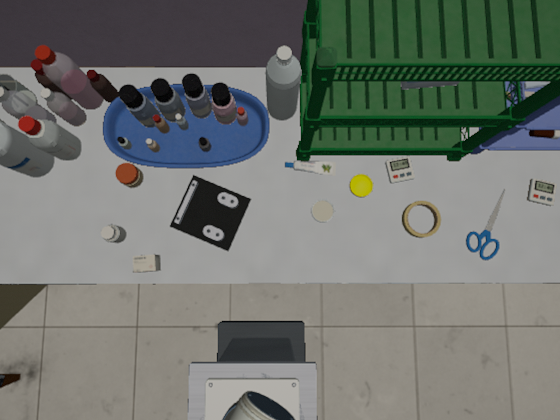

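View pics/s0.png

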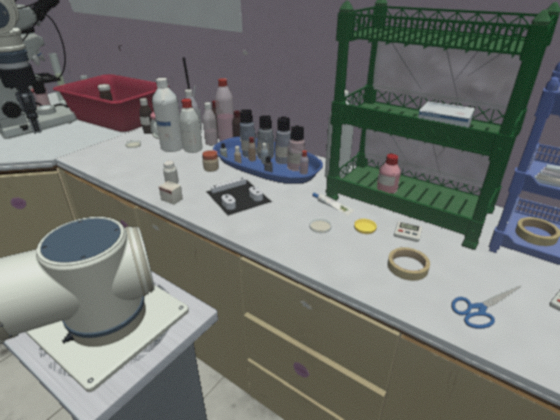

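The top view shows a black mat with two white blocks at about (228,200) and (213,233), and the stop bar at (186,201). There are three dish candidates:
- Clear dish at top (322,211), scene (320,226): lies in the open before the gap, so it fits.
- Yellow disc at top (361,185): excluded by colour.
- Far-left dish at scene (133,143): excluded by the task.

I'll confirm with an enlarged crop and measure.

```bash
python3 - <<'E'
from h import *
b=np.load('pics/t0.npy',allow_pickle=True).item();a=np.load('pics/s0.npy',allow_pickle=True).item()
im=b['pixels']
cv2.imwrite('pics/c1.png',cv2.resize(im[150:280,90:390],None,fx=2.6,fy=2.6,interpolation=cv2.INTER_CUBIC))
hsv=cv2.cvtColor(im,cv2.COLOR_BGR2HSV)
def comps(m,lo,hi,z,tag,box):
    n,l,s,c=cv2.connectedComponentsWithStats(m.astype(np.uint8))
    for i in range(1,n):
        if lo<s[i,4]<hi and box[0]<c[i,0]<box[1] and box[2]<c[i,1]<box[3]:
            cn=cv2.findContours((l==i).astype(np.uint8),0,2)[0][0]
            rc=cv2.minAreaRect(cn); print(tag,s[i],c[i].round(1),ray(b,*c[i],z).round(1),[ray(b,*q,z)[:2].round(0).tolist() for q in cv2.boxPoints(rc)])
mat=(hsv[...,2]<60)
comps(mat,800,5000,0,'mat',(160,260,160,260))
hull=np.zeros(mat.shape,np.uint8)
n,l,s,c=cv2.connectedComponentsWithStats(mat.astype(np.uint8)); k=l[190,205] or l[215,205]
cn=cv2.findContours((l==k).astype(np.uint8),0,2)[0][0]; cv2.drawContours(hull,[cv2.convexHull(cn)],-1,1,-1)
comps((hull>0)&(hsv[...,2]>95),50,1000,22,'blk',(160,260,160,260))
print('px',im[211,322],im[211,345],im[185,361],im[230,300])
d=cv2.absdiff(im,np.full_like(im,0)+im[211,345]).max(2)>12
comps(d,100,900,11,'dish',(305,340,190,230))
comps(hsv[...,1]>60,100,900,11,'dishS',(305,340,190,230))
for n,u,v,z in [('yel',361,185,11),('timer',400,170,18),('tape',422,219,25),('gelL',286,165,13),('gelR',333,168,13),('carton',145,264,50),('vial',110,233,75),('jar',127,175,62),('base',260,400,0),('edge',300,283,0),('dark',20,310,200)]: print(n,ray(b,u,v,z).round(0),pt(b,u,v).round(0))
print('scene dish',ray(a,320,226,5.5),pt(a,320,226))
E
```

```text
mat [ 170  176   80   74 2650] [210.9 213.1] [530.3 109.3   0. ] [[498.0, 216.0], [635.0, 162.0], [568.0, 8.0], [433.0, 64.0]]
blk [174 180  23  44 235] [185.3 201.5] [557.4 172.8  22. ] [[506.0, 202.0], [616.0, 156.0], [610.0, 143.0], [500.0, 190.0]]
blk [217 192  21  16 214] [227.4 199.4] [562.9  64.2  22. ] [[561.0, 95.0], [589.0, 82.0], [564.0, 33.0], [536.0, 46.0]]
blk [203 225  21  16 223] [212.9 232.4] [477.3 100.   22. ] [[474.0, 132.0], [503.0, 120.0], [481.0, 69.0], [452.0, 81.0]]
px [140 156 161] [157 158 158] [ 36 178 180] [156 157 157]
dish [311 200  23  23 366] [321.9 211. ] [ 533.9 -181.5   11. ] [[529.0, -142.0], [574.0, -181.0], [540.0, -219.0], [495.0, -180.0]]
yel [ 603. -285.   11.] [ 602. -285.   15.]
timer [ 642. -388.   18.] [ 643. -389.   14.]
tape [ 511. -437.   25.] [ 514. -446.   -0.]
gelL [656. -88.  13.] [656. -88.  17.]
gelR [ 648. -212.   13.] [ 652. -215.   -2.]
carton [397. 262.  50.] [397. 262.  50.]
vial [471. 342.  75.] [472. 343.  71.]
jar [618. 312.  62.] [618. 312.  63.]
base [ 63. -21.   0.] [ 98. -25. 121.]
edge [ 349. -123.    0.] [ 349. -123.    1.]
dark [300. 471. 200.] [ 221.  991. -685.]
scene dish [ 534.3933903  -181.93395673    5.5       ] [ 522.75848358 -188.25355089   14.62959264]
```

View pics/c1.png

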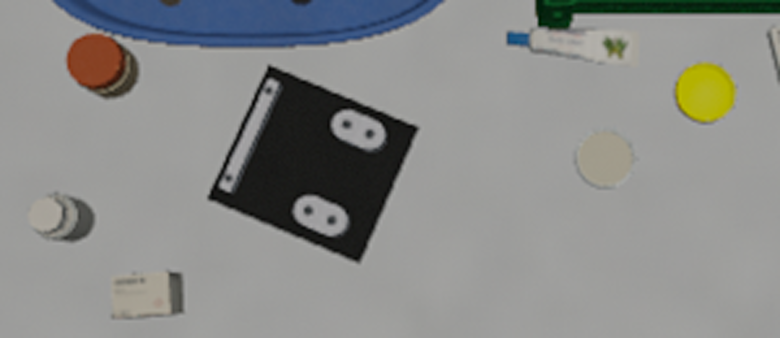

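The crop confirms the clear dish at crop (605,160), with the yellow one beside it at (705,92). Measurements:
- Dish at (534,-182).
- Gap at (520,82), heading 67.3°. Block spacing is 92.8 mm against 93 expected; the bar is 98 mm past the gap against 99 expected, and 0.6 mm off sideways.

The plan is two pushing legs, with the fingers set about 24 mm apart as a cradle.

```bash
cat >> h.py <<'E'
from scipy.spatial.transform import Rotation as Ro
G=np.array([520.1,82.1]);A=np.deg2rad(67.3);ex=np.array([np.cos(A),np.sin(A)]);ey=np.array([-ex[1],ex[0]])
def goal(x,y,z,yaw):
    s=telemetry.observe();R=Ro.from_rotvec(s['ee_rot'])
    a=np.deg2rad(yaw);T=Ro.from_matrix(np.array([[np.cos(a),np.sin(a),0],[np.sin(a),-np.cos(a),0],[0,0,-1]]))
    print('at',s['position'].round(1),'F',s['wrist_force'].round(1),'gap',round(s['finger_gap'],1),'t',s['clock'])
    print('shift',(R.inv().apply(np.array([x,y,z])-s['position'])/300).round(4),'turn',((R.inv()*T).as_rotvec()/2/np.pi).round(4))
E
python3 -c "
from h import *
goal(547,-240,231,102.4)"
```

```text
at [187.3 516.9 230.7] F [-0.4 -0.2 -1.3] gap 84.8 t 0.1
shift [-1.9869e+00 -1.9633e+00  1.0000e-03] turn [-2.000e-04  1.000e-04  1.602e-01]
```

Call:
carry_out --pt "-0.7 -0.69 0 0 0 0.16 0.28" --pt "-0.7 -0.69 0 0 0 0.16 0.28" --pt "-0.7 -0.69 0 0 0 0.16 0.28" --pt "-0.7 -0.69 0 0 0 0.16 0.28" --pt "-0.7 -0.69 0 0 0 0.16 0.28"

```text
clock: 0.52
position: [277.1, 327.2, 231.0]
ee_rot: [-1.476, -2.773, 0.001]
wrist_force: [1.3, 0.4, 0.3]
finger_gap: 25.8
```

```bash
python3 -c "
from h import *
goal(547,-240,200,102.4)"
```

```text
at [277.1 327.2 231. ] F [1.3 0.4 0.3] gap 25.8 t 0.5167
shift [-2.0709 -0.31    0.1036] turn [-0.0001  0.      0.0599]
```

Call:
carry_out --pt "-0.98 -0.147 0 0 0 0.06 0.28" --pt "-0.98 -0.147 0 0 0 0.06 0.28" --pt "-0.98 -0.147 0 0 0 0.06 0.28" --pt "-0.98 -0.147 0 0 0 0.06 0.28" --pt "-0.98 -0.147 0 0 0 0.06 0.28"

```text
clock: 0.93
position: [367.7, 139.4, 231.3]
ee_rot: [1.964, 2.452, 0.0]
wrist_force: [1.4, 0.9, 0.5]
finger_gap: 23.7
```

```bash
python3 -c "
from h import *
goal(547,-240,150,102.4)"
```

```text
at [367.7 139.4 231.3] F [1.4 0.9 0.5] gap 23.7 t 0.9333
shift [-1.3647  0.307   0.2711] turn [ 0.     -0.      0.0006]
```

Call:
carry_out --pt "-1 0.225 0.1 0 0 0 0.28" --pt "-1 0.225 0.1 0 0 0 0.28" --pt "-1 0.225 0.1 0 0 0 0.28" --pt "-1 0.225 0.1 0 0 0 0.28" --pt "-1 0.225 0.1 0 0 0 0.28"

```text
clock: 1.35
position: [456.5, -48.3, 210.8]
ee_rot: [-1.963, -2.452, -0.0]
wrist_force: [0.9, 0.5, 0.9]
finger_gap: 24.0
```

```bash
python3 -c "
from h import *
goal(547,-240,60,102.4)"
```

```text
at [456.5 -48.3 210.8] F [0.9 0.5 0.9] gap 24.0 t 1.35
shift [-0.6897  0.1545  0.5025] turn [ 0.     -0.      0.0007]
```

Call:
carry_out --pt "-0.69 0.155 0.15 0 0 0 0.28" --pt "-0.69 0.155 0.15 0 0 0 0.28" --pt "-0.69 0.155 0.15 0 0 0 0.28" --pt "-0.69 0.155 0.15 0 0 0 0.28" --pt "-0.69 0.155 0.15 0 0 0 0.28"

```text
clock: 1.77
position: [543.8, -232.3, 167.0]
ee_rot: [-1.963, -2.452, 0.0]
wrist_force: [1.9, 0.8, 0.1]
finger_gap: 24.0
```

```bash
python3 -c "
from h import *
goal(547,-240,20,102.4)"
```

```text
at [ 543.8 -232.3  167. ] F [1.9 0.8 0.1] gap 24.0 t 1.7667
shift [-0.0275  0.0051  0.4899] turn [-0.0001 -0.0001  0.0007]
```

Call:
carry_out --pt "-0.028 0.005 0.12 0 0 0 0.28" --pt "-0.028 0.005 0.24 0 0 0 0.28" --pt "-0.028 0.005 0.36 0 0 0 0.28" --pt "-0.028 0.005 0.47 0 0 0 0.28" --pt "-0.028 0.005 0.49 0 0 0 0.28"

```text
clock: 2.18
position: [543.8, -236.6, 15.2]
ee_rot: [-1.958, -2.446, 0.002]
wrist_force: [-0.3, 0.3, 0.8]
finger_gap: 24.0
```

```bash
python3 - <<'E'
from h import *
goal(547,-240,3,102.4)
a=shot('scene','s1');b=shot('top','t1')
x=cv2.resize(a['pixels'][150:270,250:400],(750,600),interpolation=cv2.INTER_CUBIC);cv2.imwrite('pics/c2.png',x)
E
```

```text
at [ 543.8 -236.6   15.2] F [-0.3  0.3  0.8] gap 24.0 t 2.1833
shift [-0.0136  0.0083  0.0405] turn [-0.001  -0.001   0.0007]
```

View pics/c2.png

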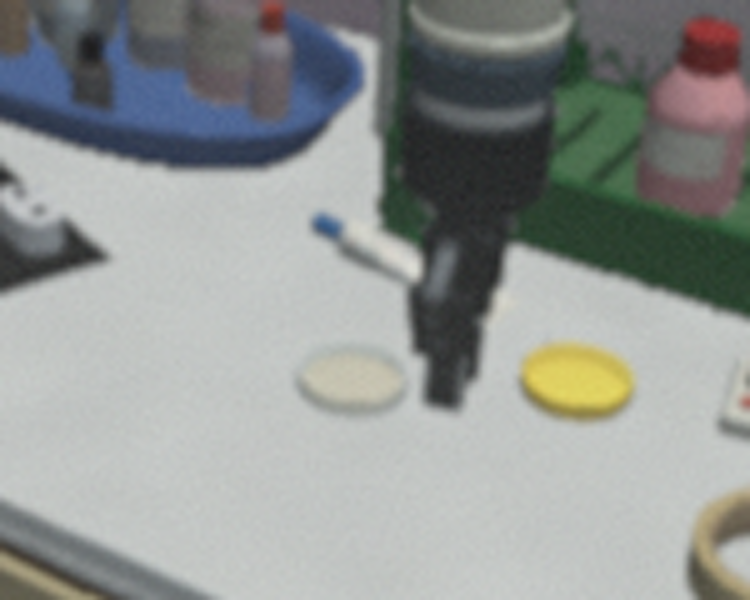

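The crop shows the fingertips at (445,400), just behind the clear dish at (352,378) and clear of the yellow one at (577,380). Next I lower the fingers and settle.

Call:
carry_out --pt "0 0 0.02 0 0 0 0.28" --pt "0 0 0.03 0 0 0 0.28" --pt "0 0 0.03 0 0 0 0.28"

```text
clock: 2.53
position: [547.4, -238.4, 13.0]
ee_rot: [1.961, 2.451, 0.0]
wrist_force: [0.4, 0.1, -0.4]
finger_gap: 23.7
```

```bash
python3 -c "
from h import *
goal(547,-240,3,102.4)"
```

```text
at [ 547.4 -238.4   13. ] F [ 0.4  0.1 -0.4] gap 23.7 t 2.5333
shift [-0.0048 -0.0026  0.0332] turn [0.0002 0.0002 0.0008]
```

Call:
carry_out --pt "0 0 0.012 0 0 0 0.28" --pt "0 0 0.025 0 0 0 0.28" --pt "0 0 0.025 0 0 0 0.28" --pt "0 0 0.025 0 0 0 0.28"

```text
clock: 2.87
position: [546.7, -238.1, 4.4]
ee_rot: [-1.963, -2.453, 0.0]
wrist_force: [-0.9, -0.0, 1.0]
finger_gap: 23.9
```

```bash
python3 -c "
from h import *
u=np.array([-.2145,.977])
W=G-75*ex-37.4*u
goal(*W,4,102.4)"
```

```text
at [ 546.7 -238.1    4.4] F [-0.9 -0.   1. ] gap 23.9 t 2.8667
shift [0.7322 0.0021 0.0012] turn [-0.     -0.      0.0007]
```

Call:
carry_out --pt "0.03 0 0 0 0 0 0.28" --pt "0.06 0 0 0 0 0 0.28" --pt "0.085 0 0 0 0 0 0.28" --pt "0.11 0 0 0 0 0 0.28" --pt "0.135 0 0 0 0 0 0.28"

```text
clock: 3.28
position: [537.6, -197.5, 4.4]
ee_rot: [1.962, 2.453, 0.0]
wrist_force: [-0.2, 0.5, 0.2]
finger_gap: 23.8
```

Call:
carry_out --pt "0.025 0 0 0 0 0 0.28" --pt "0.05 0 0 0 0 0 0.28" --pt "0.075 0 0 0 0 0 0.28" --pt "0.1 0 0 0 0 0 0.28" --pt "0.125 0 0 0 0 0 0.28"

```text
clock: 3.7
position: [529.5, -161.3, 4.3]
ee_rot: [1.963, 2.453, -0.0]
wrist_force: [0.3, -0.2, -0.7]
finger_gap: 23.8
```

```bash
cat >> h.py <<'E'
def dish(f):
    a=shot('scene',f);h=cv2.cvtColor(a['pixels'],cv2.COLOR_BGR2HSV).astype(int)
    p=a['pixels'].astype(int)
    m=((p[...,2]-p[...,0]>10)&(p[...,2]-p[...,0]<60)&(h[...,2]>110)).astype(np.uint8)
    m=cv2.morphologyEx(m,cv2.MORPH_OPEN,np.ones((2,2)))
    n,l,s,c=cv2.connectedComponentsWithStats(m)
    for i in range(1,n):
        q=ray(a,*c[i],11)[:2]
        if s[i,4]>60 and 400<q[0]<620 and -260<q[1]<230: print('dish?',s[i],c[i].round(1),'world',q.round(1),'gapframe',((q-G)@ex).round(1),((q-G)@ey).round(1))
    return a
E
python3 - <<'E'
from h import *
goal(*(G-75*ex-37.4*np.array([-.2145,.977])),4,102.4)
a=dish('s2')
cv2.imwrite('pics/c3.png',cv2.resize(a['pixels'][160:280,190:340],(750,600),interpolation=cv2.INTER_CUBIC))
E
```

```text
at [ 529.5 -161.3    4.3] F [ 0.3 -0.2 -0.7] gap 23.8 t 3.7
shift [0.47   0.002  0.0011] turn [-0.      0.      0.0007]
dish? [293 218  16  10 130] [300.9 222.2] world [ 512.5 -133.5] gapframe -201.8 -76.2
```

View pics/c3.png

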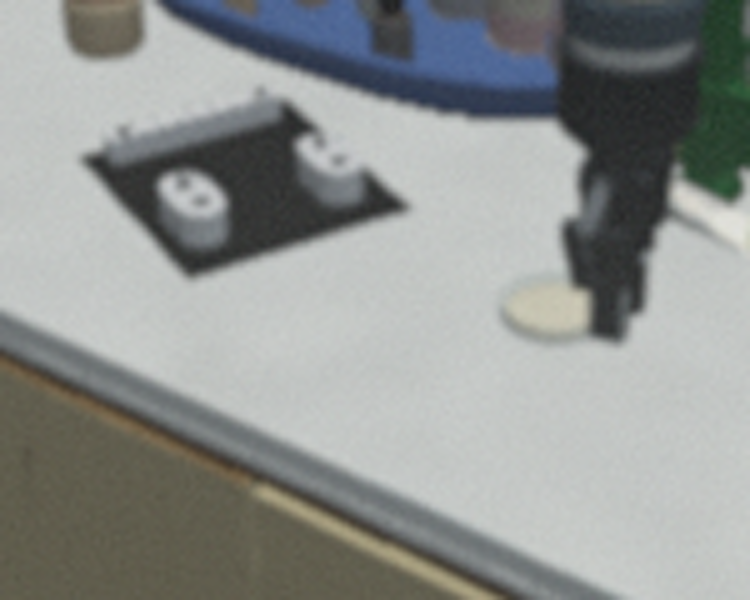

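The crop shows the dish at (550,307) nestled against the fingers at (610,320), with the gap ahead at about (260,190). I'll continue leg 1.

Call:
carry_out --pt "0.025 0 0 0 0 0 0.28" --pt "0.05 0 0 0 0 0 0.28" --pt "0.075 0 0 0 0 0 0.28" --pt "0.1 0 0 0 0 0 0.28" --pt "0.125 0 0 0 0 0 0.28"

```text
clock: 4.17
position: [521.3, -124.7, 4.3]
ee_rot: [-1.963, -2.453, 0.0]
wrist_force: [-0.0, -1.4, 0.1]
finger_gap: 24.1
```

Call:
carry_out --pt "0.025 0 0 0 0 0 0.28" --pt "0.05 0 0 0 0 0 0.28" --pt "0.075 0 0 0 0 0 0.28" --pt "0.1 0 0 0 0 0 0.28" --pt "0.125 0 0 0 0 0 0.28"

```text
clock: 4.58
position: [513.0, -88.1, 4.3]
ee_rot: [-1.963, -2.453, 0.0]
wrist_force: [1.2, -1.0, -0.9]
finger_gap: 23.6
```

Call:
carry_out --pt "0.025 0 0 0 0 0 0.28" --pt "0.05 0 0 0 0 0 0.28" --pt "0.075 0 0 0 0 0 0.28" --pt "0.1 0 0 0 0 0 0.28" --pt "0.125 0 0 0 0 0 0.28"

```text
clock: 5.0
position: [504.8, -51.5, 4.3]
ee_rot: [-1.963, -2.453, 0.0]
wrist_force: [0.2, 0.5, 0.0]
finger_gap: 23.5
```

Call:
carry_out --pt "0.025 0 0 0 0 0 0.28" --pt "0.045 0 0 0 0 0 0.28" --pt "0.06 0 0 0 0 0 0.28" --pt "0.07 0 0 0 0 0 0.28" --pt "0.07 0 0 0 0 0 0.28"

```text
clock: 5.42
position: [500.2, -31.2, 4.3]
ee_rot: [-1.962, -2.453, -0.0]
wrist_force: [0.2, -0.1, -0.1]
finger_gap: 24.5
```

Call:
carry_out --pt "-0.03 0 0 0 0 0 0.28" --pt "-0.08 0 0 0 0 0 0.28" --pt "-0.12 0 0 0 0 0 0.28" --pt "-0.16 0 0 0 0 0 0.28" --pt "-0.2 0 0 0 0 0 0.28"

```text
clock: 5.83
position: [513.8, -91.9, 4.3]
ee_rot: [1.964, 2.452, -0.0]
wrist_force: [-0.2, -0.2, 0.5]
finger_gap: 23.7
```

```bash
python3 - <<'E'
from h import *
a=dish('s3');b=shot('top','t3')
cv2.imwrite('pics/c4.png',cv2.resize(b['pixels'][160:280,160:310],(750,600),interpolation=cv2.INTER_CUBIC))
goal(*(G-75*ex-60*ex),4,67.3)
E
```

```text
dish? [250 208  17   9 120] [258.  212.2] world [484.1  -5.1] gapframe -94.4 -0.4
at [514.3 -92.6   4.3] F [ 0.3  1.1 -0.1] gap 23.9 t 5.9333
shift [ 0.1968 -0.1143  0.0008] turn [0.0001 0.0001 0.0979]
```

View pics/c4.png

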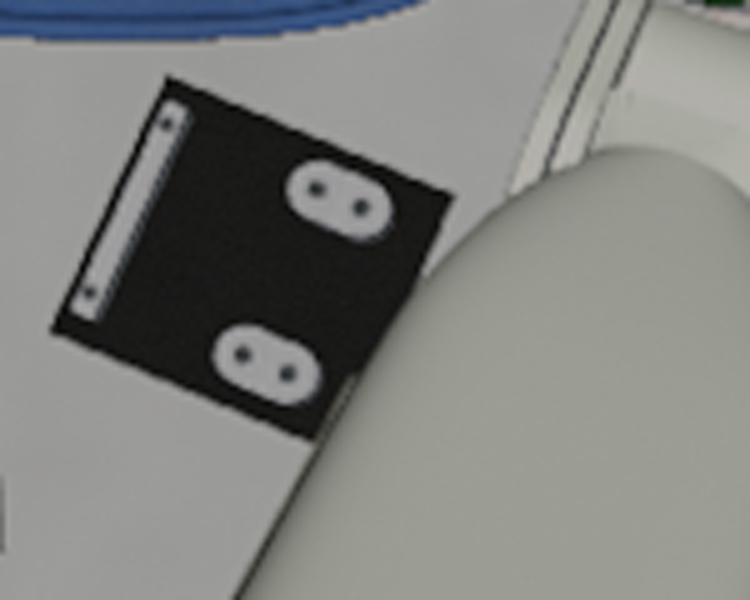

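The arm hides the dish in the top view; only the mat, blocks and bar show. I'll check the scene view instead.

```bash
python3 - <<'E'
import cv2
cv2.imwrite('pics/c5.png',cv2.resize(cv2.imread('pics/s3.png')[170:245,200:300],(800,600),interpolation=cv2.INTER_CUBIC))
E
```

```text
(no output)
```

View pics/c5.png

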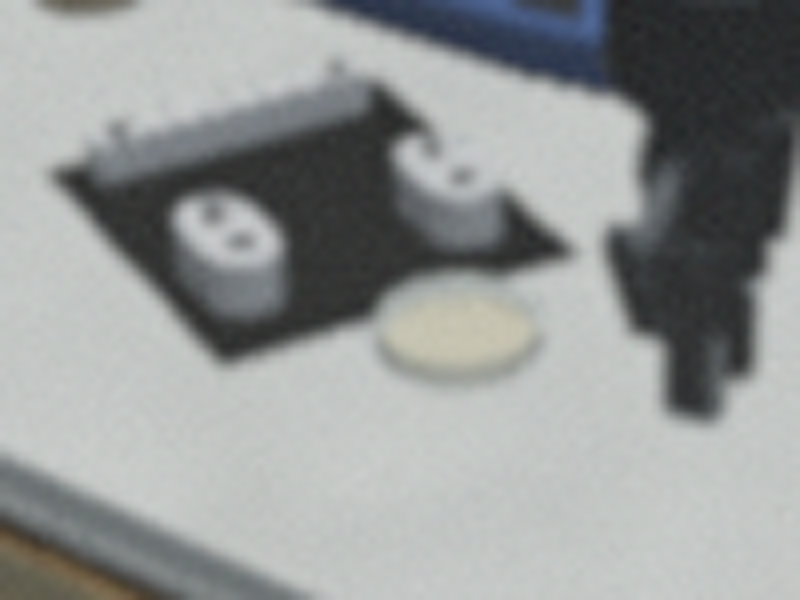

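```bash
python3 - <<'E'
from h import *
a=np.load('pics/s3.npy',allow_pickle=True).item()
for n,u,v,z in[('dish',257.3,210.8,6.5),('near',228.6,198.5,24),('far',255.8,190.4,24)]:
    q=ray(a,u,v,z)[:2];print(n,q.round(1),(q-G)@ex,(q-G)@ey)
E
```

```text
dish [494.3   5.6] -80.53392161591475 -5.738764399592665
near [477.  100.1] -0.01966384306434707 46.67811888102227
far [562.2  64.5] 0.026848159632176488 -45.60993580191291
```

```bash
python3 - <<'E'
from h import *
goal(*(G-142*ex),4,67.3)
E
```

```text
at [514.3 -92.6   4.3] F [ 0.3  1.1 -0.1] gap 23.9 t 5.9333
shift [ 0.1777 -0.1277  0.0008] turn [0.0001 0.0001 0.0979]
```

Call:
carry_out --pt "0.02 -0.03 0 0 0 0.018 0.28" --pt "0.05 -0.06 0 0 0 0.036 0.28" --pt "0.09 -0.09 0 0 0 0.054 0.28" --pt "0.13 -0.11 0 0 0 0.072 0.28" --pt "0.16 -0.12 0 0 0 0.09 0.28"

```text
clock: 6.35
position: [466.6, -50.8, 4.2]
ee_rot: [-2.574, -1.799, 0.001]
wrist_force: [-0.1, -0.9, 0.8]
finger_gap: 23.8
```

Call:
carry_out --pt "0 0 0 0 0 0.008 0.28" --pt "0 0 0 0 0 0.008 0.28" --pt "0 0 0 0 0 0.008 0.28"

```text
clock: 6.6
position: [468.0, -51.4, 4.4]
ee_rot: [2.612, 1.745, 0.0]
wrist_force: [-0.5, 0.1, -0.8]
finger_gap: 23.8
```

```bash
python3 - <<'E'
from h import *
goal(*(G-142*ex),4,67.3)
goal(*(G+(62.5-37.4)*ex),4,67.3)
E
```

```text
at [468.  -51.4   4.4] F [-0.5  0.1 -0.8] gap 23.8 t 6.6
shift [ 0.0043 -0.0117  0.0014] turn [ 0.     -0.      0.0006]
at [468.  -51.4   4.4] F [-0.5  0.1 -0.8] gap 23.8 t 6.6
shift [ 0.5613 -0.0097  0.0015] turn [ 0.     -0.      0.0006]
```

Call:
carry_out --pt "0.02 -0.008 0 0 0 0.0006 0.28" --pt "0.045 -0.011 0 0 0 0.0006 0.28" --pt "0.07 -0.011 0 0 0 0.0006 0.28" --pt "0.095 -0.011 0 0 0 0.0006 0.28" --pt "0.12 -0.011 0 0 0 0.0006 0.28"

```text
clock: 7.02
position: [479.1, -16.0, 4.3]
ee_rot: [-2.617, -1.739, 0.0]
wrist_force: [0.4, 0.9, 0.1]
finger_gap: 24.1
```

Call:
carry_out --pt "0.025 0 0 0 0 0 0.28" --pt "0.05 0 0 0 0 0 0.28" --pt "0.075 0 0 0 0 0 0.28" --pt "0.1 0 0 0 0 0 0.28" --pt "0.11 0 0 0 0 0 0.28"

```text
clock: 7.43
position: [492.0, 14.5, 4.3]
ee_rot: [-2.617, -1.739, -0.0]
wrist_force: [0.6, 0.2, 0.2]
finger_gap: 24.0
```

```bash
python3 - <<'E'
from h import *
a=dish('s4')
cv2.imwrite('pics/c6.png',cv2.resize(a['pixels'][170:245,200:300],(800,600),interpolation=cv2.INTER_CUBIC))
goal(*(G+(62.5-37.4)*ex),4,67.3)
E
```

```text
at [492.   14.6   4.3] F [-1.4  0.3  0.2] gap 23.8 t 7.4833
shift [ 0.3275 -0.0008  0.0012] turn [ 0.     -0.     -0.0002]
```

View pics/c6.png

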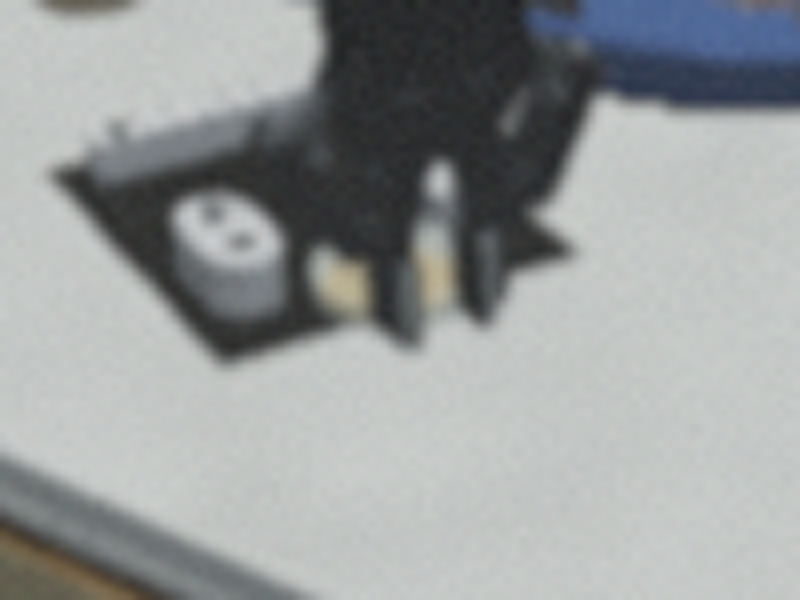

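The dish, left edge at (308,280), is cradled in front of both fingers at (405,310) and (487,280). It lines up with the middle between the blocks, so I push on.

Call:
carry_out --pt "0.02 0 0 0 0 0 0.28" --pt "0.04 0 0 0 0 0 0.28" --pt "0.06 0 0 0 0 0 0.28" --pt "0.08 0 0 0 0 0 0.28" --pt "0.1 0 0 0 0 0 0.28"

```text
clock: 7.9
position: [503.4, 41.7, 4.3]
ee_rot: [2.617, 1.738, 0.0]
wrist_force: [-0.1, -0.6, -0.2]
finger_gap: 24.0
```

Call:
carry_out --pt "0.02 0 0 0 0 0 0.28" --pt "0.04 0 0 0 0 0 0.28" --pt "0.06 0 0 0 0 0 0.28" --pt "0.08 0 0 0 0 0 0.28" --pt "0.1 0 0 0 0 0 0.28"

```text
clock: 8.32
position: [515.0, 69.4, 4.3]
ee_rot: [-2.617, -1.738, 0.0]
wrist_force: [-0.1, -0.1, 0.5]
finger_gap: 23.8
```

```bash
python3 - <<'E'
from h import *
goal(*(G+(62.5-37.4)*ex),4,67.3)
E
```

```text
at [515.   69.4   4.3] F [-0.1 -0.1  0.5] gap 23.8 t 8.3167
shift [ 0.1292 -0.001   0.001 ] turn [-0.      0.     -0.0004]
```

Forces stay small. Now the last stretch, slowly.

Call:
carry_out --pt "0.02 0 0 0 0 0 0.28" --pt "0.04 0 0 0 0 0 0.28" --pt "0.06 0 0 0 0 0 0.28" --pt "0.08 0 0 0 0 0 0.28" --pt "0.095 0 0 0 0 0 0.28"

```text
clock: 8.73
position: [526.1, 95.8, 4.3]
ee_rot: [-2.617, -1.738, -0.0]
wrist_force: [-0.0, 0.2, -0.0]
finger_gap: 24.0
```

Call:
carry_out --pt "0.008 0 0 0 0 0 0.28" --pt "0.014 0 0 0 0 0 0.28" --pt "0.02 0 0 0 0 0 0.28" --pt "0.022 0 0 0 0 0 0.28" --pt "0.022 0 0 0 0 0 0.28"

```text
clock: 9.15
position: [528.5, 101.2, 4.4]
ee_rot: [2.617, 1.738, 0.0]
wrist_force: [0.7, 0.6, -0.3]
finger_gap: 23.8
```

```bash
python3 - <<'E'
from h import *
goal(*(G+(62.5-37.4)*ex),4,67.3)
E
```

```text
at [528.5 101.2   4.4] F [ 0.7  0.6 -0.3] gap 23.8 t 9.15
shift [ 0.0142 -0.0012  0.0012] turn [ 0.     -0.     -0.0004]
```

Call:
carry_out --pt "0.005 0 0 0 0 0 0.28" --pt "0.01 0 0 0 0 0 0.28" --pt "0.013 0 0 0 0 0 0.28" --pt "0.013 0 0 0 0 0 0.28" --pt "0.013 0 0 0 0 0 0.28"

```text
clock: 9.57
position: [530.0, 104.8, 4.3]
ee_rot: [2.617, 1.738, 0.0]
wrist_force: [-0.2, 0.3, -0.6]
finger_gap: 23.9
```

Call:
carry_out --pt "-0.02 0 0 0 0 0 0.28" --pt "-0.05 0 0 0 0 0 0.28" --pt "-0.1 0 0 0 0 0 0.28" --pt "-0.2 0 0 0 0 0 0.28" --pt "-0.3 0 0 0 0 0 0.28"

```text
clock: 9.98
position: [494.2, 20.9, 4.2]
ee_rot: [2.616, 1.74, -0.0]
wrist_force: [-0.1, -0.3, 0.3]
finger_gap: 23.9
```

Call:
carry_out --pt "-0.1 0 0 0 0 0 0.28" --pt "-0.2 0 -0.1 0 0 0 0.28" --pt "-0.3 0 -0.2 0 0 0 0.28" --pt "-0.4 0 -0.3 0 0 0 0.28" --pt "-0.5 0 -0.4 0 0 0 0.28"

```text
clock: 10.4
position: [436.0, -115.9, 123.5]
ee_rot: [-2.617, -1.737, 0.001]
wrist_force: [1.5, -0.6, -0.4]
finger_gap: 24.1
```

```bash
python3 - <<'E'
from h import *
a=shot('scene','s5');b=shot('top','t5')
f=lambda p:cv2.resize(p,(400,400),interpolation=cv2.INTER_CUBIC)
cv2.imwrite('pics/c7.png',np.hstack([f(a['pixels'][165:245,200:280]),f(b['pixels'][165:265,160:260])]))
print(telemetry.observe()['wrist_force'])
E
```

```text
[ 1.10895494  0.55723897 -0.21668009]
```

View pics/c7.png

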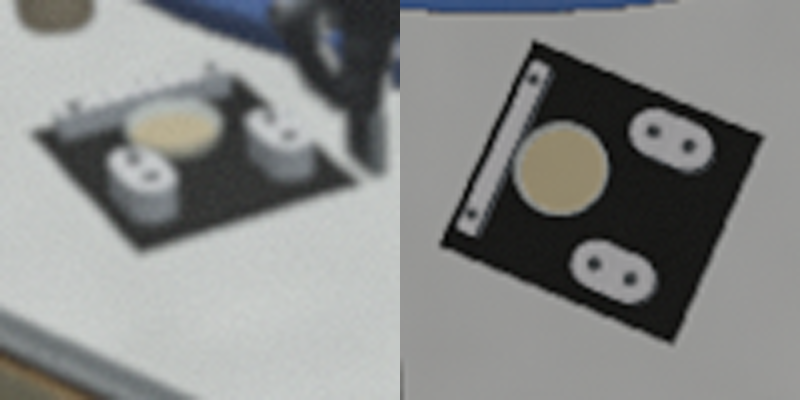

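The dish, at (562,168) in the right-hand panel, lies flat by the stop bar behind the gap. One numeric check before handing in.

```bash
python3 - <<'E'
from h import *
b=np.load('pics/t5.npy',allow_pickle=True).item();p=b['pixels'].astype(int)
m=np.zeros(p.shape[:2],np.uint8);m[185:225,185:220]=((p[...,2]-p[...,0]>20)&(p[...,2]>90))[185:225,185:220]
n,l,s,c=cv2.connectedComponentsWithStats(m);i=1+s[1:,4].argmax()
S=G+62.5*ex
for uv in (c[i],(160+(562-400)/4,165+168/4)):
    q=ray(b,*uv,11)[:2];print(s[i],q.round(1),'seat frame',((q-S)@ex).round(1),((q-S)@ey).round(1))
a=np.load('pics/t0.npy',allow_pickle=True).item()['pixels'].astype(int)
d=(np.abs(a-p).max(2)>45).astype(np.uint8);n,l,s,c=cv2.connectedComponentsWithStats(d)
print([(x.tolist(),y.round().tolist()) for x,y in zip(s[1:],c[1:]) if x[4]>25])
E
```

```text
[191 198  20  20 324] [543.8 135.6] seat frame -4.0 -1.3
[191 198  20  20 324] [544.7 135.2] seat frame -4.1 -2.2
[([199, 186, 132, 179, 4218], [261.0, 336.0]), ([301, 193, 17, 34, 39], [309.0, 209.0]), ([188, 195, 24, 24, 453], [200.0, 207.0]), ([340, 208, 17, 40, 90], [349.0, 227.0]), ([335, 210, 29, 70, 103], [351.0, 243.0]), ([73, 362, 130, 58, 3345], [146.0, 398.0]), ([308, 366, 19, 54, 104], [316.0, 396.0]), ([209, 377, 87, 2, 89], [252.0, 378.0]), ([222, 391, 73, 29, 1049], [257.0, 407.0])]
```

The dish is about 4 mm short of the seat and 1–2 mm off sideways. That is within limits, but there is plenty of time, so I'll give it one more nudge to bring it against the bar.

Call:
carry_out --pt "0.1 0 0.1 0 0 0 0.28" --pt "0.2 0 0.2 0 0 0 0.28" --pt "0.3 0 0.3 0 0 0 0.28" --pt "0.4 0 0.39 0 0 0 0.28" --pt "0.44 0 0.39 0 0 0 0.28"

```text
clock: 10.92
position: [487.0, 9.0, 1.1]
ee_rot: [-2.615, -1.737, 0.007]
wrist_force: [-0.7, -0.7, -0.2]
finger_gap: 24.0
```

Call:
carry_out --pt "0 0 0 0 0 0 0.28" --pt "0 0 0 0 0 0 0.28"

```text
clock: 11.08
position: [488.3, 7.5, 4.8]
ee_rot: [-2.615, -1.74, 0.001]
wrist_force: [-0.1, -0.3, -0.1]
finger_gap: 23.8
```

```bash
python3 - <<'E'
from h import *
goal(*(np.array([530,104.8])+4.5*ex),4.5,67.3)
E
```

```text
at [488.3   7.5   4.8] F [-0.1 -0.3 -0.1] gap 23.8 t 11.0833
shift [0.3678 0.003  0.0007] turn [-0.0002  0.     -0.0001]
```

Call:
carry_out --pt "0.06 0.002 0 0 0 0 0.28" --pt "0.13 0.003 0 0 0 0 0.28" --pt "0.2 0.003 0 0 0 0 0.28" --pt "0.26 0.003 0 0 0 0 0.28" --pt "0.3 0.003 0 0 0 0 0.28"

```text
clock: 11.5
position: [525.3, 89.8, 6.0]
ee_rot: [2.617, 1.737, 0.002]
wrist_force: [0.0, 0.7, -0.2]
finger_gap: 23.7
```

Call:
carry_out --pt "0.02 0 0 0 0 0 0.28" --pt "0.036 0 0 0 0 0 0.28" --pt "0.049 0 0 0 0 0 0.28" --pt "0.058 0 0 0 0 0 0.28" --pt "0.065 0 0 0 0 0 0.28"

```text
clock: 11.92
position: [532.1, 107.4, 5.2]
ee_rot: [2.618, 1.737, -0.0]
wrist_force: [-0.6, -0.7, -0.4]
finger_gap: 23.6
```

Call:
carry_out --pt "0.003 0 0 0 0 0 0.28" --pt "0.003 0 0 0 0 0 0.28" --pt "0.003 0 0 0 0 0 0.28"

```text
clock: 12.17
position: [532.4, 108.3, 5.2]
ee_rot: [2.617, 1.737, -0.0]
wrist_force: [-0.9, -0.6, 0.3]
finger_gap: 23.5
```

Call:
carry_out --pt "-0.02 0 0 0 0 0 0.28" --pt "-0.06 0 0 0 0 0 0.28" --pt "-0.12 0 0 0 0 0 0.28" --pt "-0.22 0 0 0 0 0 0.28" --pt "-0.32 0 0 0 0 0 0.28"

```text
clock: 12.58
position: [494.3, 19.0, 5.1]
ee_rot: [2.616, 1.739, -0.0]
wrist_force: [0.2, 0.5, 0.3]
finger_gap: 23.9
```

Call:
carry_out --pt "-0.1 0 0 0 0 0 0.28" --pt "-0.2 0 -0.1 0 0 0 0.28" --pt "-0.3 0 -0.2 0 0 0 0.28" --pt "-0.4 0 -0.3 0 0 0 0.28" --pt "-0.5 0 -0.4 0 0 0 0.28"

```text
clock: 13.0
position: [436.1, -117.7, 124.3]
ee_rot: [-2.617, -1.737, 0.0]
wrist_force: [1.5, -0.8, 0.3]
finger_gap: 24.0
```

Call:
carry_out --pt "0 0 0 0 0 0 0.28" --pt "0 0 0 0 0 0 0.28" --pt "0 0 0 0 0 0 0.28"

```text
clock: 13.25
position: [437.2, -116.4, 122.7]
ee_rot: [-2.618, -1.736, -0.0]
wrist_force: [-0.1, 0.1, -0.2]
finger_gap: 23.8
```

```bash
python3 - <<'E'
from h import *
b=shot('top','t6');p=b['pixels'].astype(int);a=shot('scene','s6')
m=np.zeros(p.shape[:2],np.uint8);m[185:225,180:220]=((p[...,2]-p[...,0]>20)&(p[...,2]>90))[185:225,180:220]
n,l,s,c=cv2.connectedComponentsWithStats(m);i=1+s[1:,4].argmax()
q=ray(b,*c[i],11)[:2];S=G+62.5*ex;print(s[i],q.round(1),'seat frame',((q-S)@ex).round(1),((q-S)@ey).round(1))
f=lambda p:cv2.resize(p,(400,400),interpolation=cv2.INTER_CUBIC)
cv2.imwrite('pics/c8.png',np.hstack([f(a['pixels'][165:245,200:280]),f(b['pixels'][165:265,160:260])]))
cv2.imwrite('pics/s6.png',a['pixels'])
E
```

```text
[189 197  21  20 328] [546.4 138.8] seat frame -0.0 -2.4
```

View pics/c8.png

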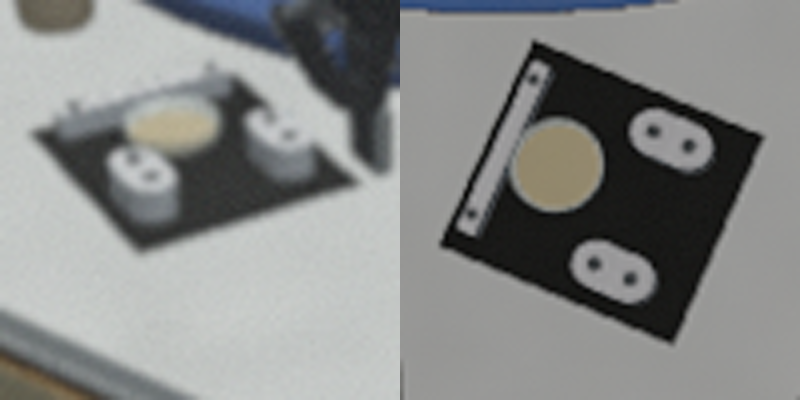

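View pics/s6.png

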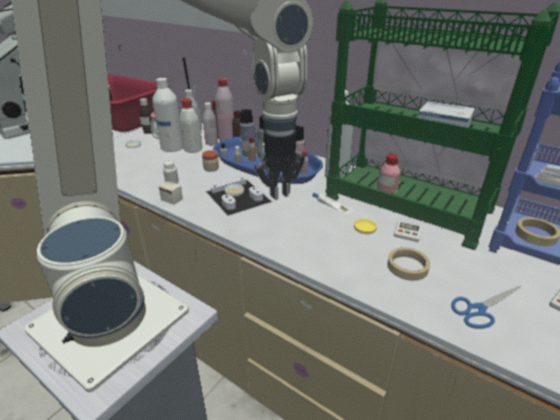

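The dish, at (557,165) in the right-hand panel, now touches the bar and measures 0.0 mm along and -2.4 mm sideways from the seat. The bystanders stand where they were, and the gripper hangs free. I'm handing in.

```bash
python3 -c "
from h import *
print(job.close_job())"
```

```text
the job is handed in; nothing more can be done
None
```

I pushed the clear dish with the fingertips, set 24 mm apart, in two straight legs: to a point in front of the gap, then through it to the stop bar. A first check put the dish about 4 mm short of the seat, so I nudged it once more. I handed in at about 13 s of the 48 s allowed; no verdict is reported.

**Last checks:**
- **Dish:** it lies flat against the bar, 0.0 mm along and -2.4 mm sideways from the seat. The camera calibration is good to about 2 mm.
- **Robot:** the gripper hung free, about 120 mm up, with wrist force near zero. Force readings stayed under about 2.5 N throughout.
- **Bystanders:** by eye in the final scene picture, they stand where they were. I did not measure each one's shift.

**Checks that fell short:**
- **Passage through the gap:** I did not photograph the dish inside the gap. I judged it centred from a picture just before it entered and from the low forces on the way.
- **Finger contact:** the dish sat about 4 mm closer to the fingers than I had worked out, which is why the first push stopped short.

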